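# Wind down the castle nut of a monitor-arm foot and lock it with its pin

## Task

A monitor-arm foot on the meeting table is held by a big blue castle nut. Wind the nut down clockwise by its crank, a little over one whole turn, until it is down on its seat with its two slots lined up with the slot across the stud; then lay the narrow locking pin with the orange grip (not the wide one with the black grip) fully down into the lined-up slots, roughly centred, and let go.

Things in the scene. Friction and masses are not known exactly. Their poses are not given: they have to be found in the camera images.
- foot: Dark steel foot plate 150 x 130 x 12 mm, fixed; origin: centre of its underside, on the nut axis. Bare steel stud, 44 mm across, top at z 44 mm, with an open-topped slot along the foot's x: 24 mm wide, floor at z 28 mm. Round it the blue castle nut, 80 mm across, with two opposite slots 24 mm wide at the bore, flaring; crown level with the stud when down, up to 10 mm higher before.
- nut (a joint): Angle of the blue castle nut (rad), growing clockwise seen from above; each turn lowers it 8 mm. Starts at -1.3 to -0.35. At 6.283 it is down and its slots line up with the stud's; its seat, a hard stop, is at 6.40. At 0 and 3.142 the slots line up too, but it is 8 or 4 mm too high. Stiff (about 0.12 N m, 1 to 2 N at the knob); stays where left.
- crank_knob (a point): On the axis of the black upright knob of the nut's aluminium crank, 100 mm from the nut's axis. Knob: 22 mm across, 54 mm tall, spins freely about its vertical axis; this point is 34 mm above the crank arm and 20 mm below the knob's top. With the nut at 6.283 the knob lies towards the foot's +y and this point is at z 58 mm; up to 10 mm higher at the start.
- pin: Locking pin: steel bar 110 mm long (x), 12 wide (y), 12 high (z); upright orange grip on its middle, 26 mm (x) by 12 (y), 12 to 58 mm above the underside. Origin: centre of the underside. 0.12 kg, lies grip up. Hold the grip 36 mm or more above the underside: lower, the fingers may hit the stud in the foot. A look-alike has a black grip and a bar 32 mm wide, too wide for the slot.
There are look-alikes about, which are no part of the job. There is more than one size of the foot; the job needs the smaller.

How it is judged (in metres and radians):
On the way:
1. the nut is wound down with its slots lined up, the pin not yet on it (value of joint nut between 6.02319 and 6.54319 rad and horizontal distance between pin and foot above 0.07 m), for 0.2 s.
At the end, for the whole second after the job is handed in: The nut is within 0.26 rad (15 degrees) of 6.283, and the orange-gripped pin lies at rest, upright grip up, on the floor of the stud's slot (underside 23 to 32 mm above the table), along the slot, its middle within 20 mm of the nut's axis lengthwise (value of joint nut between 6.02319 and 6.54319 rad and x of pin in the frame of foot between -0.02 and 0.02 m and y of pin in the frame of foot between -0.01 and 0.01 m and z of pin in the frame of foot between 0.023 and 0.032 m and angle between the x axis of pin and the x axis of foot, either way round below 0.3 rad and angle between pin's own z axis and vertical below 0.15 rad and linear speed of pin below 0.02 m/s); the robot touches nothing.
It also fails if it takes over 66 s, if anything falls off the work surface, if the arm or the gripper's body presses on something with over 40 N, if the wrist force passes 120 N, or if a joint passes its speed limit or range.

## Robot

A 6-joint arm with a two-finger parallel gripper is mounted at the origin on the work surface. World frame = base frame: x ahead of the robot, y to its left, z up, the work surface at z = 0. Lengths are in mm, angles in rad, forces in N, time in s.
With the tool pointing down it reaches from about 375 to 925 mm from the base axis. Payload 5.7 kg.
Tool frame: the origin (TCP) lies on the centre line of the jaws, within the pads' length; the fingertips stand env.tips_ahead ahead of it and the grasp point (between the pads) lies 2 mm behind it (env.tips_ahead is the distance from the TCP to the fingertips, in mm); z points along the fingers, x is the direction in which the jaws open and shut, and the axes are right-handed (so a half turn about z gives the same grasp; the last joint's range is limited). The gripper opens to 88 mm and grips with 3 to 60 N. Pads are 20 mm wide; open, the fingers measure 115 mm over their backs; the gripper's body (75 mm by 178 mm) begins 61 mm behind the grasp point.
Start: joints at [1.212, 0.359, 1.51, -0, 1.272, -0.115], TCP at [144.83, 582.227, 239.623] pointing down, gripper open.
Joint ranges: [-2.97, 2.97], [-1.01, 2.36], [0.21, 2.38], [-0.96, 4.11], [0.2, 2.71], [-2.98, 2.98]. Speed limits (rad/s): [2.39, 2.39, 3.14, 3.14, 3.14, 3.14].

## Interface

Orientations are given as a rotation vector (axis times angle).
In Python, from station import env, cams, job gives the robot as it stands.
- The arm moves only by the tool step_arm, never from a script. Its argument "motion" is a list of rows, each an object with "jaw": the closure, from 0 (fully open) to 1 (shut); "linear": the shift along the tool's x, y, z in units of 30 mm (1.0 is 30 mm), a list of three; "yaw": the turn about the tool's z in units of 8 degrees (1.0 is 8 degrees). A call has 1 to 10 rows; each row shifts and turns the commanded pose from where the row before left it, along the tool's axes as they then stand; what a row does not reach is not made up. A row lasts 1/8 s, in which the tool goes at most 62.5 mm and 10.7 degrees, less where a joint would pass 70% of its speed; a pose out of reach is approached as far as the arm can. A call with a number of a shift or a turn outside -1 to 1 is refused whole. A call with a gripper value outside its range is refused whole. The fingers move at their own pace and stop on an object; "squeeze" is the grip in N (left out, the last holds). Time passes only in rows, so rows that do not move let the fingers close. It gives the time, the measured TCP pose, the force and the opening at its end, in the units of the state.
- env.state(): the state, without advancing time (a new reading comes with each control period).
- cams.read_camera(name): name is "side" or "top" or "wrist"; returns a dict with "pixels" (480x640x3 uint8, red, green, blue), "camera_matrix" (3x3 intrinsics, pixels), "T" (4x4, takes a point from camera to world coordinates). Camera axes: x right, y up, looking along -z (the intrinsics and any distortion apply to the point x, -y, -z); pixel columns grow to the right and rows downward; lengths in mm; the calibration is good to about 2 mm. A picture is of the moment at which its call begins. There is no depth.
- job.hand_in(): hands the job in, once; it reports no verdict.
Trained networks look in the newest picture that a camera, given by its name, has taken for a name from the list of things; names that differ only in an ending like _2 or _b are one class to them, and where a whole thing is asked for, a point or a joint stands for the part that bears it (a point fixed in the world has none). Each returns a list of dicts, best first, with "p" (0 to 1); they miss things now and then, are a little off and sometimes report something else, mostly with a low value. They report only what shows in the picture. A call takes as long as a camera call. They do not tell look-alikes from the thing itself.
- cams.outline_of(query, camera): "region" (480x640 bool, what is visible of it) and "xy" ([column, row] in pixels, amid what is visible of it).
- cams.spot_point(query, camera): "xy" ([column, row] in pixels: a listed point, or the origin of a listed thing).
The state is a dict: "t": time; "q": joint angles; "joint_velocities": joint speeds; "joint_torque": joint torques, N m; "tcp_pos": TCP position; "tool_rot": TCP orientation; "force": force on the tool from outside, world axes, zero at the start; "ft_torque": the same for the moment, N m; "opening": finger opening in mm.
Only numpy, scipy, OpenCV 4.12 (cv2) and the standard library are available. Lean on these libraries where they do the work, as an engineer would, in place of code of your own. Each camera call takes 0.05 s, during which the arm holds its last target. There are 200 camera calls.

## Working session

There is one attempt and no reset: what is moved stays moved. The work goes in short steps, Python scripts to look and compute and a tool call to move; the robot and the scene stay as the last step left them, time stands still between calls to the robot, and variables do not carry over. Pictures are saved under pics/ and viewed, about 8 in all and at most 12, crops included, and the job is handed in when it is done.

Besides the shell and the picture viewer there is one more tool, called after ">>>" as name(argument=value, ...) on one line, values as JSON. step_arm: Moves the arm, as the interface text tells. Shifts and turns lie within -1 to 1; 1 stands for 30 mm of shift or 8 degrees of turn. Its arguments: {"type":"object","properties":{"motion":{"type":"array"},"squeeze":{"type":"number"}},"required":["motion"]}

```bash
mkdir -p pics
cat > h.py <<'E'
import numpy as np, cv2
from station import env, cams, job
def cam(n):
    d=cams.read_camera(n); return d
def ray(d,xy):
    K=np.array(d["camera_matrix"]);T=np.array(d["T"])
    v=np.linalg.inv(K)@[xy[0],xy[1],1.]; v=np.array([v[0],-v[1],-v[2]])
    return T[:3,3],T[:3,:3]@v
def atz(d,xy,z):
    o,v=ray(d,xy); return o+v*(z-o[2])/v[2]
def proj(d,p):
    T=np.array(d["T"]);q=T[:3,:3].T@(np.array(p)-T[:3,3]);u=np.array(d["camera_matrix"])@[q[0],-q[1],-q[2]];return u[:2]/u[2]
def save(n,im): cv2.imwrite("pics/"+n,im[:,:,::-1])
E
python3 - <<'E'
from h import *
print(env.state(),env.tips_ahead)
ims=[]
for c in("top","side","wrist"):
    d=cam(c);save(c+"0.png",d["pixels"]);print(c,d["camera_matrix"],d["T"],d.keys())
    for q,z in(("foot",0),("nut",40),("crank_knob",62),("pin",0)):
        for r in cams.spot_point(q,c)if q!="nut" else cams.outline_of(q,c):print(c,q,r["p"],r["xy"],atz(d,r["xy"],z).round(1))
E
```

```text
{'t': 0.0, 'q': array([ 1.21187387e+00,  3.59469837e-01,  1.51142896e+00, -1.78404482e-05,
        1.27246809e+00, -1.15110625e-01]), 'joint_velocities': array([ 1.39575563e-03, -4.70057801e-04, -1.22173404e-03,  5.34993461e-04,
       -6.30843354e-04, -5.68352421e-05]), 'joint_torque': array([ 3.92630347e-03, -5.15360355e+01, -2.70732290e+01,  6.79936772e-02,
        3.48832668e-02, -1.29991313e-04]), 'tcp_pos': array([144.63203139, 581.63762493, 238.83180845]), 'tool_rot': array([ 2.47434609e+00,  1.93424617e+00, -2.36364338e-03]), 'force': array([ 0.8583181 ,  0.14743222, -0.6915912 ]), 'ft_torque': array([-0.03530916,  0.01077252, -0.00399831]), 'opening': 87.84168936989306} 17.0
top [[441.64319635   0.         317.09919495]
 [  0.         441.64319635 240.05922851]
 [  0.           0.           1.        ]] [[-1.37089214e-02  9.90083928e-01 -1.39806582e-01  3.21978451e+02]
 [-9.99653769e-01 -1.04303266e-02  2.41567755e-02 -8.43250820e+01]
 [ 2.24590069e-02  1.40089340e-01  9.89884119e-01  8.75585835e+02]
 [ 0.00000000e+00  0.00000000e+00  0.00000000e+00  1.00000000e+00]] dict_ke
[... 887 characters left out ...]
ut 0.97 [292.1, 283.1] [513.2  53.4  40. ]
side nut 0.79 [412.3, 354.3] [288.  217.2  40. ]
side crank_knob 0.87 [305.7, 289.0] [477.9  98.4  62. ]
side crank_knob 0.74 [411.0, 382.3] [291.2 297.2  62. ]
side pin 0.9 [355.2, 212.9] [ 430.7 -324.5   -0. ]
wrist [[359.82934483   0.         317.06464696]
 [  0.         359.82934483 237.62881371]
 [  0.           0.           1.        ]] [[ 2.41728787e-01 -9.32948137e-01 -2.66786370e-01  7.05596847e+01]
 [ 9.70343798e-01  2.32320136e-01  6.67852365e-02  6.00175696e+02]
 [-3.27316210e-04 -2.75018414e-01  9.61438903e-01  3.85854978e+02]
 [ 0.00000000e+00  0.00000000e+00  0.00000000e+00  1.00000000e+00]] dict_keys(['pixels', 'camera_matrix', 'T'])
```

View pics/top0.png

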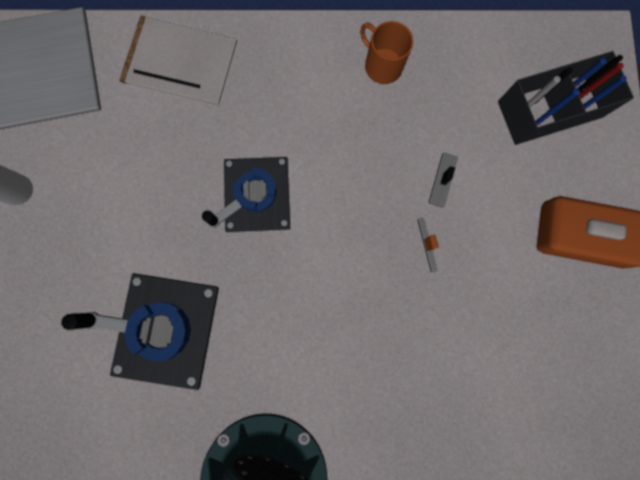

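View pics/side0.png

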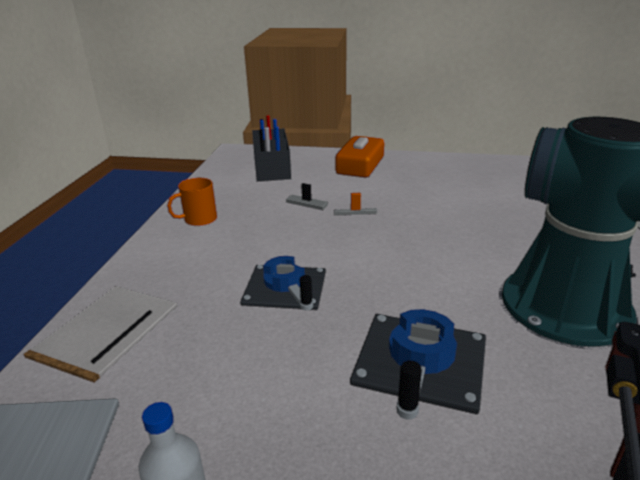

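Two feet: the big one at top px (166,330), the small one at (257,194), about 66 x 76 px or roughly 130 x 150 mm. Two pins: orange narrow at (428,245), black-grip wide at (443,180). The small foot and the orange pin fit the description. Next: one crop to confirm, and precise poses.

```bash
cat >> h.py <<'E'
def tri(da,a,db,b):
    o1,v1=ray(da,a);o2,v2=ray(db,b);A=np.stack([v1,-v2],1);s=np.linalg.lstsq(A,o2-o1,rcond=None)[0]
    p,q=o1+v1*s[0],o2+v2*s[1];return (p+q)/2,np.linalg.norm(p-q)
def rect(d,reg,z):
    c=max(cv2.findContours(reg.astype(np.uint8),cv2.RETR_EXTERNAL,cv2.CHAIN_APPROX_NONE)[0],key=len)[:,0,:]
    w=np.array([atz(d,p,z)[:2] for p in c],np.float32);return cv2.minAreaRect(w)
E
python3 - <<'E'
from h import *
dt=cam("top");ds=cam("side");D={"top":dt,"side":ds}
for c,d in D.items():
    for q,z in(("foot",12),("pin",6)):
        for r in cams.outline_of(q,c): print(c,q,round(r["p"],2),r["xy"],r["region"].sum(),rect(d,r["region"],z))
    for r in cams.outline_of("crank_knob",c)[:3]: print(c,"knob/nut",r["p"],r["xy"],r["region"].sum())
print("knob",tri(dt,cams.spot_point("crank_knob","top")[0]["xy"],ds,cams.spot_point("crank_knob","side")[0]["xy"]))
for q in("pin",):
    for c in D: print(c,q,[(r["p"],r["xy"],atz(D[c],r["xy"],0).round(1)) for r in cams.spot_point(q,c)])
# steel bar of pin by threshold around
I=dt["pixels"];J=ds["pixels"]
a=cv2.resize(I[140:250,190:300],(400,400),interpolation=cv2.INTER_CUBIC);b=cv2.resize(I[145:280,395:475],(237,400),interpolation=cv2.INTER_CUBIC)
s=cv2.resize(J[170:320,225:385],(427,400),interpolation=cv2.INTER_CUBIC)[:,:160]
save("crop1.png",np.hstack([a,b,s]))
E
```

```text
top foot 0.81 [252.6, 194.2] 5100 ((537.7681884765625, 35.65461730957031), (151.276611328125, 174.141845703125), 1.3044158220291138)
top foot 0.59 [160.9, 327.3] 10374 ((282.26904296875, 240.277587890625), (284.5194396972656, 196.4451904296875), 80.0193862915039)
top pin 0.63 [428.9, 243.1] 497 ((434.257568359375, -332.03155517578125), (110.06912231445312, 28.813844680786133), 11.88482666015625)
top pin 0.53 [254.8, 195.6] 5267 ((539.9949951171875, 35.610496520996094), (155.16445922851562, 177.122802734375), 1.2943414449691772)
top knob/nut 0.86 [246.6, 200.2] 1508
top knob/nut 0.59 [142.1, 325.3] 3084
side foot 0.94 [421.7, 364.7] 10726 ((272.28369140625, 192.51194763183594), (257.4892272949219, 196.7417755126953), 80.2020263671875)
side foot 0.59 [284.0, 284.4] 3421 ((535.6707763671875, 5.752601623535156), (149.73048400878906, 179.11915588378906), 1.9898195266723633)
side pin 0.96 [353.9, 210.6] 363 ((438.7713623046875, -366.9881591796875), (105.74715423583984, 126.15010833740234), 11.318622589111328)
side knob/nut 0.78 [292.2, 281.1] 1567
side knob/nut 0.55 [415.6, 353.5] 3903
knob (array([296.51040203, 317.85513071,  82.64741763]), np.float64(9.531262322876005))
top pin [(0.7, [425.2, 243.2], array([ 437. , -323.1,    0. ]))]
side pin [(0.62, [354.3, 212.7], array([ 433. , -325.3,    0. ]))]
```

View pics/crop1.png

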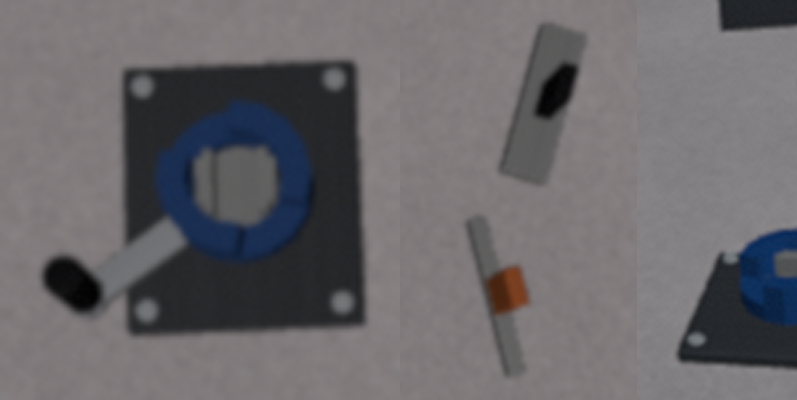

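The crop confirms it: orange grip on the narrow bar (ends near top px (421,218) and (433,272)), and the small foot with its crank knob at about (211,214). Working out poses from the corners.

Run:
```python
from h import *
dt=cam("top");ds=cam("side")
f=lambda u,v:atz(dt,(190+.275*u,140+.275*v),12)
C=[f(124,70),f(354,62),f(364,323),f(130,333)];C=np.array(C);print(C.round(1),C.mean(0))
e=np.diff(np.vstack([C,C[:1]]),axis=0);print(np.linalg.norm(e,axis=1),np.degrees(np.arctan2(e[:,1],e[:,0])))
g=lambda u,v:atz(dt,(395+.3376*u,145+.3376*v),12)
a,b=g(77,217),g(114,375);print("pin",a,b,(a+b)/2,np.linalg.norm(a-b),np.degrees(np.arctan2(*(a-b)[1::-1])))
print("knob",tri(dt,(210.8,213.9),ds,(305.7,289.0)))
for k in ((209,213),): print(atz(dt,k,85),atz(dt,k,70))
```

```text
[[610.6  80.1  12. ]
 [614.4 -47.4  12. ]
 [467.  -52.2  12. ]
 [462.7  74.5  12. ]] [538.68682998  13.71615528  12.        ]
[127.54835728 147.54076113 126.81423041 147.97405829] [ -88.28053978 -178.13357202   91.91355511    2.15053832]
pin [ 485.78859083 -313.83975163   12.        ] [ 378.87356738 -333.54990621   12.        ] [ 432.33107911 -323.69482892   12.        ] 108.71666124452067 10.445395910155492
knob (array([483.78838034,  93.68221268,  59.34143069]), np.float64(9.886163504497826))
[485.27458623  91.83883148  85.        ] [488.37284821  95.18123731  70.        ]
```

>>> step_arm(motion=[{"linear":[0,0,0],"yaw":-0.873,"jaw":0.4},{"linear":[0,0,0],"yaw":-0.873,"jaw":0.4},{"linear":[-0.96,0.67,0],"yaw":0,"jaw":0.4},{"linear":[-0.96,0.67,0],"yaw":0,"jaw":0.4},{"linear":[-0.96,0.67,0],"yaw":0,"jaw":0.4},{"linear":[-0.96,0.67,0],"yaw":0,"jaw":0.4},{"linear":[-0.96,0.67,0],"yaw":0,"jaw":0.4},{"linear":[-0.96,0.67,0],"yaw":0,"jaw":0.4},{"linear":[-0.96,0.67,0],"yaw":0,"jaw":0.4},{"linear":[-0.96,0.67,0],"yaw":0,"jaw":0.4}])

```text
t: 2.7
tcp_pos: [306.3, 351.0, 239.8]
tool_rot: [2.221, 2.222, 0.001]
force: [-0.1, -0.7, -0.5]
opening: 52.4
```

>>> step_arm(motion=[{"linear":[-0.96,0.67,0],"yaw":0,"jaw":0.4},{"linear":[-0.96,0.67,0],"yaw":0,"jaw":0.4},{"linear":[-0.96,0.67,0],"yaw":0,"jaw":0.4},{"linear":[-0.96,0.67,0.3],"yaw":0,"jaw":0.4},{"linear":[-0.96,0.67,0.5],"yaw":0,"jaw":0.4},{"linear":[-0.96,0.67,0.5],"yaw":0,"jaw":0.4},{"linear":[-0.96,0.67,0.5],"yaw":0,"jaw":0.4},{"linear":[-0.96,0.67,0.5],"yaw":0,"jaw":0.4},{"linear":[-0.8,0.6,0.5],"yaw":0,"jaw":0.4},{"linear":[0,0,0],"yaw":0,"jaw":0.4}])

```text
t: 3.95
tcp_pos: [485.1, 96.1, 154.9]
tool_rot: [-2.224, -2.218, 0.001]
force: [0.3, 1.2, 0.2]
opening: 52.8
```

Run:
```python
from h import *
s=env.state();print(s["t"],s["tcp_pos"],s["tool_rot"],s["opening"],s["force"])
d=cam("wrist");save("w1.png",d["pixels"])
for q in("crank_knob","foot"):
    for r in cams.spot_point(q,"wrist"):print(q,r["p"],r["xy"],atz(d,r["xy"],67 if q!="foot" else 0))
```

```text
3.95 [485.06480769  96.11921736 154.90255098] [-2.22409058e+00 -2.21807068e+00  1.49123306e-03] 52.75029618703192 [0.3111952  1.21194109 0.16393992]
crank_knob 0.7 [317.8, 243.1] [479.28425921  96.30743921  67.        ]
foot 0.69 [228.5, 283.0] [536.86845863  15.62571806   0.        ]
```

View pics/w1.png

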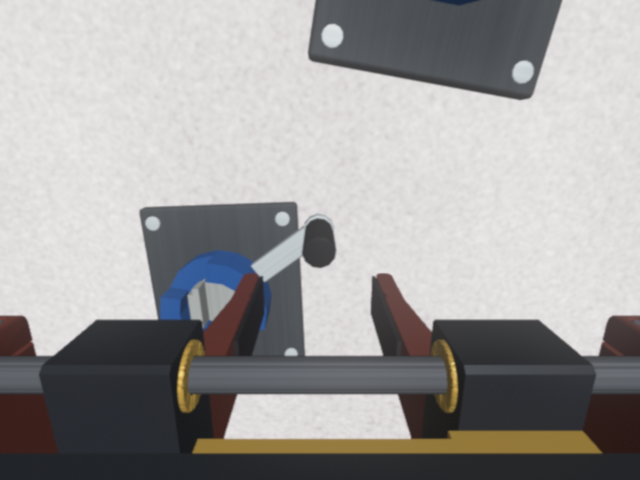

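Run:
```python
from h import *
d=cam("wrist")
print(np.array(d["T"])[:3,3])
print("top",atz(d,(319.5,252),86.7),"base",atz(d,(319,223),32.7))
print("bolts",[atz(d,p,13).round(1) for p in((152,223),(282,219),(291,353))])
print("corn",[atz(d,p,12).round(1) for p in((140.5,210),(296.5,203))])
```

```text
[407.45713931  97.73714135 302.25951523]
top [478.45108991  99.26892661  86.7       ] base [472.73989544  99.23299938  32.7       ]
bolts [array([477.5, -38.7,  13. ]), array([474.1,  68.9,  13. ]), array([600.5,  73.7,  13. ])]
corn [array([466.7, -47.2,  12. ]), array([461.,  81.,  12.])]
```

>>> step_arm(motion=[{"linear":[0.03,-0.17,0.5],"yaw":0,"jaw":0.4},{"linear":[0,0,0.8],"yaw":0,"jaw":0.4},{"linear":[0,0,0.8],"yaw":0,"jaw":0.4},{"linear":[0,0,0.8],"yaw":0,"jaw":0.4},{"linear":[0,0,0],"yaw":0,"jaw":0.4},{"linear":[0,0,0],"yaw":0,"jaw":0.8},{"linear":[0,0,0],"yaw":0,"jaw":0.8},{"linear":[0,0,0],"yaw":0,"jaw":0.8}], squeeze=20)

```text
t: 5.15
tcp_pos: [479.9, 98.4, 69.5]
tool_rot: [2.221, 2.221, 0.002]
force: [0.6, 0.0, -0.2]
opening: 26.2
```

Run:
```python
from h import *
s=env.state();print(s["t"],s["tcp_pos"],s["opening"],s["force"],s["ft_torque"])
d=cam("wrist");save("w2.png",d["pixels"])
```

```text
5.15 [479.88914883  98.42077574  69.45300664] 26.226404607411755 [ 0.55934165  0.03061531 -0.18302592] [ 0.03548463  0.01908524 -0.03807782]
```

View pics/w2.png

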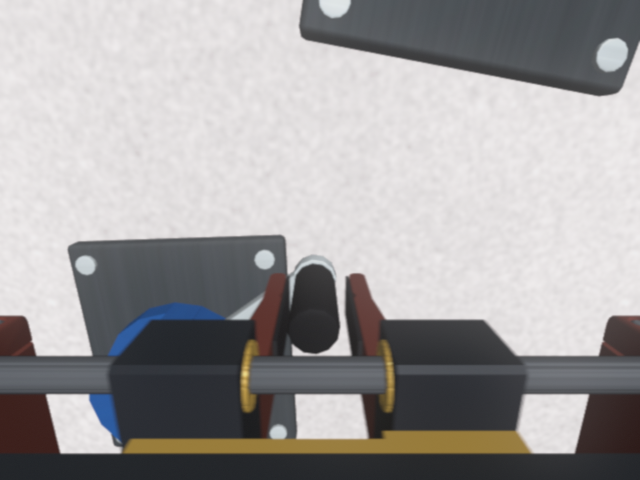

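>>> step_arm(motion=[{"linear":[0,0,0],"yaw":0,"jaw":0.9},{"linear":[0,0,0],"yaw":0,"jaw":0.9}], squeeze=20)

```text
t: 5.45
tcp_pos: [479.6, 98.2, 68.9]
tool_rot: [2.221, 2.221, 0.0]
force: [0.0, -0.8, 2.2]
opening: 21.7
```

Run:
```python
from h import *
s=env.state();print(s["t"],s["tcp_pos"],s["opening"],s["force"],s["ft_torque"])
d=cam("wrist");t=s["tcp_pos"]
print("tcp@87",proj(d,[t[0],t[1],87]),"knobtop",atz(d,(314.5,331),87))
print("bolts",[atz(d,p,13).round(1) for p in((86,265),(264.5,259),(278,433))])
```

```text
5.45 [479.6085716   98.20281517  68.91387711] 21.650704727819967 [ 0.02797111 -0.82152419  2.22693071] [-0.26892399 -0.01495991  0.0157663 ]
tcp@87 [317.78272102 333.14167144] knobtop [478.64328236  96.88897371  87.        ]
bolts [array([478. , -40.2,  13. ]), array([474.2,  66.6,  13. ]), array([601.6,  70.8,  13. ])]
```

```bash
cat > arc.py <<'E'
from h import *
import sys
def arc(cx,cy,r,a0,step,n,start):
    cur=np.array(start[:2],float)
    for k in range(1,n+1):
        a=np.radians(a0-step*k);p=np.array([cx+r*np.cos(a),cy+r*np.sin(a)])
        dl=np.round((p-cur)/30,2);cur+=dl*30;print(f'[{dl[1]:.2f},{dl[0]:.2f}]',end=' ' if k%5 else '\n')
if __name__=="__main__": 
    v=list(map(float,sys.argv[1:])); arc(*v[:5],int(v[5]),v[6:8])
E
python3 arc.py 539 17 100.7 126.2 12 33 479.5 98.2
```

```text
[0.36,0.61] [0.21,0.66] [0.08,0.70] [-0.07,0.70] [-0.22,0.67]
[-0.34,0.61] [-0.47,0.52] [-0.57,0.41] [-0.64,0.29] [-0.68,0.15]
[-0.71,0.00] [-0.68,-0.14] [-0.64,-0.28] [-0.57,-0.41] [-0.48,-0.52]
[-0.35,-0.61] [-0.22,-0.67] [-0.07,-0.69] [0.07,-0.70] [0.21,-0.67]
[0.35,-0.61] [0.47,-0.52] [0.56,-0.42] [0.64,-0.29] [0.69,-0.14]
[0.70,-0.01] [0.69,0.15] [0.64,0.28] [0.57,0.41] [0.47,0.52]
[0.36,0.61] [0.21,0.66] [0.08,0.70]
```

>>> step_arm(motion=[{"linear":[0.36,0.61,0.009],"yaw":0,"jaw":0.9},{"linear":[0.21,0.66,0.009],"yaw":0,"jaw":0.9},{"linear":[0.08,0.7,0.009],"yaw":0,"jaw":0.9},{"linear":[-0.07,0.7,0.009],"yaw":0,"jaw":0.9}], squeeze=20)

```text
t: 6.0
tcp_pos: [558.9, 115.0, 67.4]
tool_rot: [-2.22, -2.222, 0.004]
force: [-1.9, -6.2, 3.0]
opening: 21.9
```

>>> step_arm(motion=[{"linear":[-0.22,0.67,0.009],"yaw":0,"jaw":0.9},{"linear":[-0.34,0.61,0.009],"yaw":0,"jaw":0.9},{"linear":[-0.47,0.52,0.009],"yaw":0,"jaw":0.9},{"linear":[-0.57,0.41,0.009],"yaw":0,"jaw":0.9}], squeeze=20)

```text
t: 6.5
tcp_pos: [625.3, 67.0, 66.1]
tool_rot: [-2.22, -2.221, 0.002]
force: [-5.0, -1.0, 2.0]
opening: 21.8
```

>>> step_arm(motion=[{"linear":[-0.64,0.29,0.009],"yaw":0,"jaw":0.9},{"linear":[-0.68,0.15,0.009],"yaw":0,"jaw":0.9},{"linear":[-0.71,0.0,0.009],"yaw":0,"jaw":0.9},{"linear":[-0.68,-0.14,0.009],"yaw":0,"jaw":0.9},{"linear":[-0.64,-0.28,0.009],"yaw":0,"jaw":0.9},{"linear":[-0.57,-0.41,0.009],"yaw":0,"jaw":0.9},{"linear":[-0.48,-0.52,0.009],"yaw":0,"jaw":0.9}], squeeze=20)

```text
t: 7.38
tcp_pos: [597.8, -64.7, 64.7]
tool_rot: [-2.222, -2.22, -0.002]
force: [-3.3, 6.5, 0.7]
opening: 21.8
```

>>> step_arm(motion=[{"linear":[-0.35,-0.61,0.009],"yaw":0,"jaw":0.9},{"linear":[-0.22,-0.67,0.009],"yaw":0,"jaw":0.9},{"linear":[-0.07,-0.69,0.009],"yaw":0,"jaw":0.9},{"linear":[0.07,-0.7,0.009],"yaw":0,"jaw":0.9},{"linear":[0.21,-0.67,0.009],"yaw":0,"jaw":0.9}], squeeze=20)

```text
t: 8.0
tcp_pos: [500.3, -76.5, 64.2]
tool_rot: [2.218, 2.216, 0.005]
force: [3.6, 4.4, -0.3]
opening: 21.4
```

>>> step_arm(motion=[{"linear":[0.35,-0.61,0.009],"yaw":0,"jaw":0.9},{"linear":[0.47,-0.52,0.009],"yaw":0,"jaw":0.9},{"linear":[0.56,-0.42,0.009],"yaw":0,"jaw":0.9},{"linear":[0.64,-0.29,0.009],"yaw":0,"jaw":0.9},{"linear":[0.69,-0.14,0.009],"yaw":0,"jaw":0.9}], squeeze=20)

```text
t: 8.62
tcp_pos: [438.3, 6.3, 62.3]
tool_rot: [2.22, 2.221, 0.0]
force: [-0.9, -1.0, 4.0]
opening: 21.6
```

>>> step_arm(motion=[{"linear":[0.7,-0.01,0.009],"yaw":0,"jaw":0.9},{"linear":[0.69,0.15,0.009],"yaw":0,"jaw":0.9},{"linear":[0.64,0.28,0.009],"yaw":0,"jaw":0.9},{"linear":[0.57,0.41,0.009],"yaw":0,"jaw":0.9},{"linear":[0,0,0],"yaw":0,"jaw":0.9}], squeeze=20)

```text
t: 9.25
tcp_pos: [465.3, 85.4, 61.1]
tool_rot: [2.219, 2.222, 0.003]
force: [-0.8, 2.0, 4.8]
opening: 21.6
```

>>> step_arm(motion=[{"linear":[0.47,0.52,0.009],"yaw":0,"jaw":0.9},{"linear":[0.36,0.61,0.009],"yaw":0,"jaw":0.9},{"linear":[0.21,0.66,0.009],"yaw":0,"jaw":0.9},{"linear":[0.07,0.6,0.009],"yaw":0,"jaw":0.9},{"linear":[0,0,0],"yaw":0,"jaw":0.9},{"linear":[0,0,0],"yaw":0,"jaw":0.9}], squeeze=20)

```text
t: 10.0
tcp_pos: [535.5, 116.9, 59.9]
tool_rot: [2.221, 2.22, 0.001]
force: [-0.1, -1.6, 3.9]
opening: 21.7
```

Run:
```python
from h import *
s=env.state();print(s["t"],s["tcp_pos"],s["opening"],s["force"],s["ft_torque"])
```

```text
10.0 [535.54443952 116.85718601  59.86988044] 21.665554771310347 [-0.0648545 -1.5960765  3.892907 ] [-0.5996829  -0.29474016  0.00365504]
```

>>> step_arm(motion=[{"linear":[0,0,0],"yaw":0,"jaw":0.4},{"linear":[0,0,0],"yaw":0,"jaw":0.4},{"linear":[0,0,-0.5],"yaw":0,"jaw":0.4},{"linear":[0,0,-1],"yaw":0,"jaw":0.4},{"linear":[0,0,-1],"yaw":0,"jaw":0.4},{"linear":[0,-0.5,-1],"yaw":0,"jaw":0.4},{"linear":[-1,-1,-1],"yaw":0,"jaw":0.4},{"linear":[-1,-1,0],"yaw":0,"jaw":0.4},{"linear":[-1,-0.5,0],"yaw":0,"jaw":0.4},{"linear":[0,0,0],"yaw":0,"jaw":0.4}])

```text
t: 11.25
tcp_pos: [444.2, 26.5, 195.6]
tool_rot: [2.224, 2.219, -0.0]
force: [-0.1, -0.3, -1.0]
opening: 52.5
```

Run:
```python
from h import *
s=env.state();print(s["t"],s["tcp_pos"],s["opening"])
d=cam("wrist");save("w3.png",d["pixels"])
```

```text
11.25 [444.17127209  26.53716702 195.60105241] 52.46957407243006
```

View pics/w3.png

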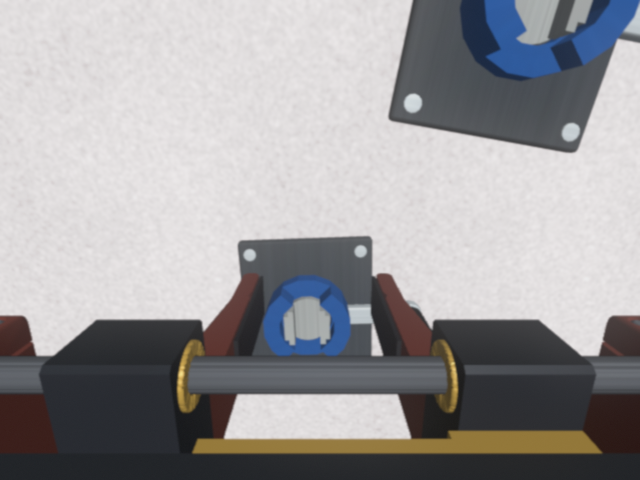

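>>> step_arm(motion=[{"linear":[-1,0,0],"yaw":0,"jaw":0.4},{"linear":[-1,0,0],"yaw":0,"jaw":0.4},{"linear":[-1,0,0],"yaw":0,"jaw":0.4},{"linear":[-1,0,0],"yaw":0,"jaw":0.4},{"linear":[-1,0,0],"yaw":0,"jaw":0.4},{"linear":[-1,0,0],"yaw":0,"jaw":0.4},{"linear":[-1,0,0],"yaw":0,"jaw":0.4},{"linear":[-1,0,0],"yaw":0,"jaw":0.4},{"linear":[-1,0,0],"yaw":0,"jaw":0.4},{"linear":[-1,0,0.5],"yaw":0,"jaw":0.4}])

```text
t: 12.55
tcp_pos: [447.7, -273.6, 180.8]
tool_rot: [2.218, 2.22, 0.001]
force: [-0.2, -0.0, -0.6]
opening: 52.9
```

>>> step_arm(motion=[{"linear":[-1,-0.2,0.7],"yaw":0,"jaw":0.4},{"linear":[-0.7,-0.2,0.3],"yaw":0,"jaw":0.4},{"linear":[0,0,0],"yaw":-0.65,"jaw":0.4},{"linear":[0,0,0],"yaw":-0.65,"jaw":0.4},{"linear":[0,0,0],"yaw":0,"jaw":0.4}])

```text
t: 13.18
tcp_pos: [434.0, -323.3, 150.0]
tool_rot: [2.011, 2.413, 0.0]
force: [0.8, 0.2, -0.3]
opening: 52.7
```

Run:
```python
from h import *
s=env.state();print(s["t"],s["tcp_pos"],s["tool_rot"],s["opening"])
d=cam("wrist");w=d["pixels"]
for r in cams.spot_point("pin","wrist"):print(r["p"],r["xy"],atz(d,r["xy"],0))
t=cam("top")["pixels"]
save("w4.png",np.hstack([w[150:480,160:480],cv2.resize(t[145:245,200:300],(330,330),interpolation=cv2.INTER_CUBIC)]))
```

```text
13.175 [ 433.99776106 -323.31893921  150.01943263] [2.01143790e+00 2.41293240e+00 3.52823813e-04] 52.67580790752276
0.59 [317.4, 225.0] [ 431.15272877 -323.67001602    0.        ]
```

View pics/w4.png

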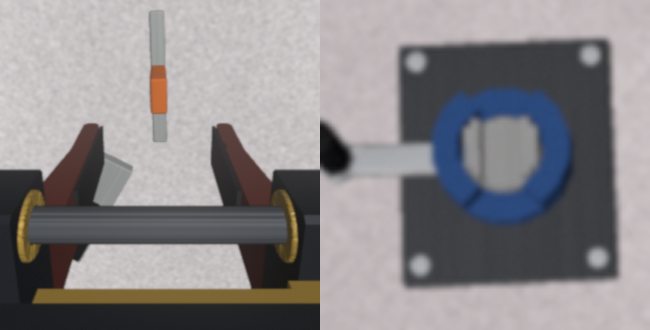

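>>> step_arm(motion=[{"linear":[0,-0.07,0.8],"yaw":0,"jaw":0.4},{"linear":[0,0,0.8],"yaw":0,"jaw":0.4},{"linear":[0,0,0.8],"yaw":0,"jaw":0.4},{"linear":[0,0,0.8],"yaw":0,"jaw":0.4},{"linear":[0,0,0.4],"yaw":0,"jaw":0.4},{"linear":[0,0,0],"yaw":0,"jaw":1},{"linear":[0,0,0],"yaw":0,"jaw":1},{"linear":[0,0,0],"yaw":0,"jaw":1},{"linear":[0,0,0],"yaw":0,"jaw":1},{"linear":[0,0,0],"yaw":0,"jaw":1}], squeeze=25)

```text
t: 14.58
tcp_pos: [431.6, -324.1, 42.3]
tool_rot: [2.01, 2.413, -0.0]
force: [-0.4, 0.5, 3.8]
opening: 11.8
```

>>> step_arm(motion=[{"linear":[0,0,0],"yaw":0,"jaw":1},{"linear":[0,0,-0.5],"yaw":0,"jaw":1},{"linear":[0,0,-1],"yaw":0,"jaw":1},{"linear":[0,0,-1],"yaw":0,"jaw":1},{"linear":[0,0,-1],"yaw":0,"jaw":1},{"linear":[0,0,0],"yaw":0.525,"jaw":1},{"linear":[0,0,0],"yaw":0.525,"jaw":1},{"linear":[0,0,0],"yaw":0,"jaw":1}])

```text
t: 15.58
tcp_pos: [431.3, -323.8, 147.4]
tool_rot: [2.181, 2.26, -0.0]
force: [-0.4, -0.5, -1.1]
opening: 11.9
```

Run:
```python
from h import *
s=env.state();print(s["t"],s["tcp_pos"],s["tool_rot"],s["opening"],s["force"])
d=cam("wrist");w=d["pixels"];e=cam("side")["pixels"]
for r in cams.outline_of("pin","wrist"):print(r["p"],r["xy"],np.argwhere(r["region"]).min(0),np.argwhere(r["region"]).max(0))
save("w5.png",np.hstack([w[150:480,160:480],cv2.resize(e[130:260,280:420],(355,330),interpolation=cv2.INTER_CUBIC)]))
```

```text
15.575 [ 431.28620276 -323.78999786  147.42496087] [ 2.18123289e+00  2.26032190e+00 -1.68694645e-04] 11.93604982119596 [-0.35196351 -0.47108929 -1.10079268]
0.56 [316.3, 274.2] [180 303] [355 332]
```

View pics/w5.png

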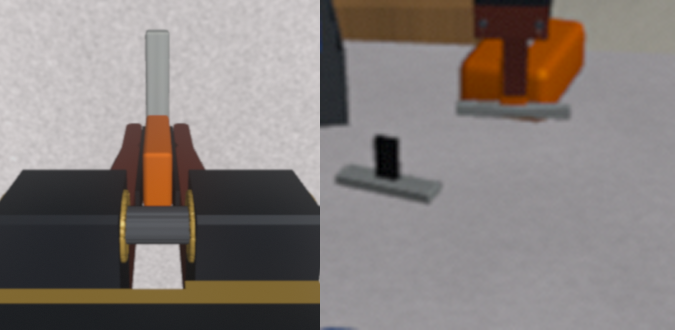

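Run:
```python
from h import *
d=cam("wrist");s=env.state()["tcp_pos"]
e=atz(d,(317,180.5),117.4);y=np.array([np.cos(np.radians(2)),np.sin(np.radians(2))])
x=np.array([-y[1],y[0]])
print(e,"pin centre rel tcp along,across:",(e[:2]-s[:2])@y+55,(e[:2]-s[:2])@x)
t=np.array([538.3,16.7])-s[:2]; print("to centre in tool x,y units",t@x/30,t@y/30)
```

```text
[ 376.21099923 -326.04212325  117.4       ] pin centre rel tcp along,across: -0.12476809409646705 -0.3400076383256473
to centre in tool x,y units 11.217883394228371 3.960900667839526
```

>>> step_arm(motion=[{"linear":[0.935,0.33,0],"yaw":0,"jaw":1},{"linear":[0.935,0.33,0],"yaw":0,"jaw":1},{"linear":[0.935,0.33,0],"yaw":0,"jaw":1},{"linear":[0.935,0.33,0],"yaw":0,"jaw":1},{"linear":[0.935,0.33,0],"yaw":0,"jaw":1},{"linear":[0.935,0.33,0],"yaw":0,"jaw":1}])

```text
t: 16.52
tcp_pos: [485.0, -152.7, 146.7]
tool_rot: [-2.181, -2.26, 0.0]
force: [-0.0, 0.2, -0.8]
opening: 12.0
```

>>> step_arm(motion=[{"linear":[0.935,0.33,0],"yaw":0,"jaw":1},{"linear":[0.935,0.33,0],"yaw":0,"jaw":1},{"linear":[0.935,0.33,0],"yaw":0,"jaw":1},{"linear":[0.935,0.33,0],"yaw":0,"jaw":1},{"linear":[0.935,0.33,0],"yaw":0,"jaw":1},{"linear":[0.935,0.33,0],"yaw":0,"jaw":1},{"linear":[0,0,0.8],"yaw":0,"jaw":1},{"linear":[0,0,0.8],"yaw":0,"jaw":1},{"linear":[0,0,0],"yaw":0,"jaw":1}])

```text
t: 17.65
tcp_pos: [536.7, 16.9, 97.2]
tool_rot: [-2.179, -2.258, 0.004]
force: [-1.3, -0.8, -1.0]
opening: 11.7
```

Run:
```python
from h import *
s=env.state();print(s["t"],s["tcp_pos"],s["tool_rot"],s["opening"],s["force"])
w=cam("wrist")["pixels"];e=cam("side")["pixels"]
save("w6.png",np.hstack([cv2.resize(w[180:400,220:420],(400,440),interpolation=cv2.INTER_CUBIC),cv2.resize(e[210:320,230:330],(400,440),interpolation=cv2.INTER_CUBIC)]))
```

```text
17.65 [536.72599984  16.93961846  97.24293586] [-2.17924972 -2.25842438  0.00418743] 11.717710530326407 [-1.28341396 -0.79442897 -0.95266717]
```

View pics/w6.png

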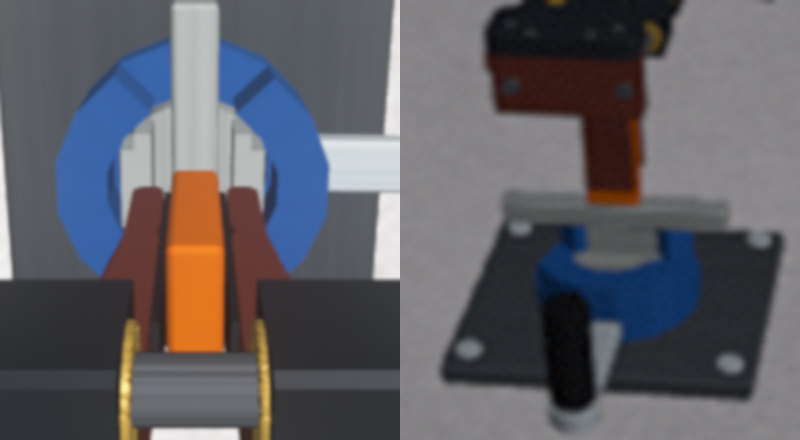

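The pin hangs midway over the stud slot, and the nut's slot edges lie symmetrically on both sides of it. Lowering it now.

>>> step_arm(motion=[{"linear":[0,0,0.3],"yaw":0,"jaw":1},{"linear":[0,0,0.3],"yaw":0,"jaw":1},{"linear":[0,0,0.2],"yaw":0,"jaw":1},{"linear":[0,0,0.1],"yaw":0,"jaw":1},{"linear":[0,0,0],"yaw":0,"jaw":1}])

```text
t: 18.38
tcp_pos: [538.2, 16.7, 71.5]
tool_rot: [-2.182, -2.26, 0.001]
force: [-0.9, 0.0, -0.6]
opening: 12.0
```

>>> step_arm(motion=[{"linear":[0,0,0.03],"yaw":0,"jaw":1},{"linear":[0,0,0.03],"yaw":0,"jaw":1},{"linear":[0,0,0],"yaw":0,"jaw":1}])

```text
t: 18.75
tcp_pos: [538.6, 16.6, 70.3]
tool_rot: [2.182, 2.259, 0.0]
force: [-0.9, 0.3, 2.3]
opening: 11.7
```

>>> step_arm(motion=[{"linear":[0,0,0],"yaw":0,"jaw":0.7},{"linear":[0,0,0],"yaw":0,"jaw":0.6},{"linear":[0,0,0],"yaw":0,"jaw":0.6},{"linear":[0,0,-0.5],"yaw":0,"jaw":0.6},{"linear":[0,0,-1],"yaw":0,"jaw":0.6},{"linear":[0,0,-1],"yaw":0,"jaw":0.6},{"linear":[0,0,-1],"yaw":0,"jaw":0.6},{"linear":[-1,-1,-1],"yaw":0,"jaw":0.6},{"linear":[-1,-1,0],"yaw":0,"jaw":0.6},{"linear":[-1,-1,0],"yaw":0,"jaw":0.6}])

```text
t: 20.0
tcp_pos: [451.1, -77.2, 206.5]
tool_rot: [2.18, 2.259, 0.001]
force: [0.3, -0.9, -1.9]
opening: 35.5
```

Run:
```python
from h import *
s=env.state();print(s["t"],s["tcp_pos"],s["opening"],s["force"])
for c in("top","side","wrist"):
    d=cam(c)
    if c=="top":a=d["pixels"]
    if c=="side":e=d["pixels"]
    for r in cams.spot_point("pin",c):
        p=atz(d,r["xy"],28);print(c,r["p"],p, p-[538.6,16.6,28])
w=d["pixels"]
R=lambda i,w_:cv2.resize(i,(w_,400),interpolation=cv2.INTER_CUBIC)
save("w7.png",np.hstack([R(e[210:320,230:330],364),R(w[170:370,250:460],420)]))
```

```text
20.0 [451.10010878 -77.24691034 206.52555612] 35.54212481369106 [ 0.3485164  -0.92368928 -1.91849595]
top 0.6 [541.0941368  21.0913109  28.       ] [2.4941368 4.4913109 0.       ]
side 0.58 [537.65664654  24.47209781  28.        ] [-0.94335346  7.87209781  0.        ]
wrist 0.86 [537.7471517   16.99093011  28.        ] [-8.52848302e-01  3.90930106e-01  5.68434189e-14]
```

View pics/w7.png

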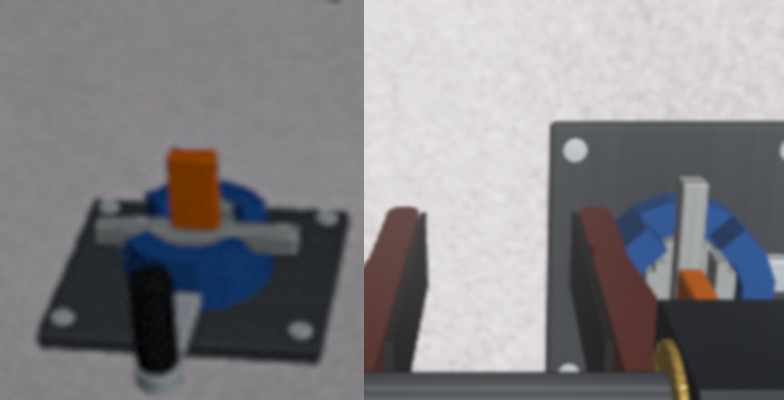

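The pin sits in the slot along its length, level and upright, and the gripper is clear of everything. Handing in.

```bash
python3 -c "
from station import job;print(job.hand_in())"
```

```text
the job is handed in; nothing more can be done
None
```

I wound the small foot's nut about 394° clockwise by its crank and lined its slots up with the stud's. Then I laid the orange-gripped pin into the slots, let go, backed clear, and handed the job in at about 20 s. The hand-in gives no verdict.

- **Nut:** the knob finished at about 92° in the world frame against a foot yaw of about 2°, so the nut should be near 6.28 rad. The pictures show its slots lined up with the stud's. I had no direct reading of the joint.
- **Pin depth:** it met the slot floor with the tool at 70.3 mm, which puts its underside at about 28 mm. Contact force was about 2 N, and the side picture shows the pin level and upright.
- **Pin position:** the wrist camera puts the pin within 1 mm of where I took the nut axis to be, both lengthwise and across. Top and side put it 4.5 and 8 mm off across the slot. I put that down to the networks and calibration, as the pin could not be that far off across and still sit level in the slot.
- **Forces:** the highest I saw while winding was about 7 N. Nothing else was touched.

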